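# Oil the wash-tank hinge and hold the lid half open

### The arm

A 6-joint arm with a two-finger parallel gripper is mounted at the origin on the work surface. World frame = base frame: x ahead of the robot, y to its left, z up, the work surface at z = 0. Lengths are in m, angles in degrees, forces in N, time in s.
With the tool pointing down it reaches from about 0.35 to 0.725 m from the base axis. Payload 4.3 kg.
Tool frame: the origin (TCP) lies at the very end of the fingers, on their centre line; the grasp point (between the pads) lies 19 mm behind it; z points along the fingers, y is the line along which they close (so a half turn about z gives the same grasp; the last joint's range is limited). The gripper opens to 85 mm and grips with 20 to 120 N. Pads are 22 mm wide; open, the fingers measure 114 mm over their backs; the gripper's body (76 mm by 85 mm) begins 54 mm behind the grasp point. The pads swing forward as they close: fully open they stand 13 mm farther back than shut.
Start: joints at [-78.283, 21.618, 4.641, 73.018, 0, 83.68], TCP at [0.178, -0.547, 0.231] pointing down, gripper open.
Joint ranges: [-156.06, 156.06], [-48.1, 94.91], [-58.44, 69.94], [-101.28, 121.22], [-78.64, 73.56], [-180, 180]. Speed limits (degrees/s): [147.25, 147.25, 180, 180, 180, 180].

### API

Orientations are given as a 3x3 rotation matrix whose columns are the frame's x, y, z axes.
In Python, from workcell import arm, cams, job gives the robot as it stands.
- The arm moves only by the tool send_rows, never from a script. Its argument "targets" is one flat list of numbers, 7 for each row, row after row: the shift along the tool's x, y, z in mm, then the turn, a rotation vector about the tool's x, y, z in degrees, then the finger opening in mm, from 0 to 85.4. In form: [x, y, z, rx, ry, rz, hand, x, y, z, rx, ry, rz, hand, ...]. A call has exactly 5 rows; each row shifts and turns the commanded pose from where the row before left it, along the tool's axes as they then stand; what a row does not reach is not made up. A row lasts 1/12 s, in which the tool goes at most 41.7 mm and 7.16 degrees, less where a joint would pass 70% of its speed; a pose out of reach is approached as far as the arm can. A call with a gripper value outside its range is refused whole. The fingers move at their own pace and stop on an object; "newtons" is the grip in N (left out, the last holds). Time passes only in rows, so rows that do not move let the fingers close, or fill a call up. It gives the time, the measured TCP pose, the force, the opening and the grip force at its end, in the units of the state.
- arm.read_state(): the state, without advancing time (a new reading comes with each control period).
- cams.snapshot(name): name is "scene" or "top" or "wrist"; returns a dict with "color" (420x560x3 uint8, blue, green, red), "depth" (420x560 float32, m along the optical axis (not along the pixel's ray), 0 where there is no reading), "camera_matrix" (3x3 intrinsics, pixels), "rvec" (rotation vector, rad) and "tvec" (3), from world to camera coordinates, as OpenCV has them; the wrist camera has in their place "T_tool_cam" (4x4, takes a point from camera to tool coordinates, whose origin is the TCP and whose axes are the flange's). Camera axes: x right, y down, z forward; pixel columns grow to the right and rows downward; lengths in m; the calibration is good to about 2 mm. A picture is of the moment at which its call begins: read the wrist's pose just before it.
- job.job_done(): hands the job in; it is judged then, once.
The state is a dict: "t": time; "joint_positions": joint angles; "qvel": joint speeds; "effort": joint torques, N m; "position": TCP position; "tcp_rot": TCP orientation; "wrist_force": force on the tool from outside, world axes, zero at the start; "wrist_torque": the same for the moment, N m; "width": finger opening in m; "gripper_force": force on a finger pad.
Only numpy, scipy, OpenCV 4.12 (cv2) and the standard library are available. Lean on these libraries where they do the work, as an engineer would, in place of code of your own. Each camera call takes 0.05 s, during which the arm holds its last target. There are 200 camera calls.

### The job

Give the hinge of the small parts-washing tank a squirt of oil: press the nozzle cap of the spray can standing beside it fully down, then let it spring back up. Then lift the tank's lid, which has a bar handle on top, to 45 degrees (within 5 degrees) and hold it there so that the oil can run in; the lid falls shut if let go, so finish while still holding it still with the gripper. Leave the jar, the pulley and the wrench where they are.

Things in the scene. Friction and masses are not known exactly. Their poses are not given: they have to be found in the camera images.
- tank: Grey painted steel parts-washing tank fixed to the bench: an open box 180 (x) by 220 (y) by 100 mm high, closed by a steel lid. Origin: centre of its underside on the bench; z up, its +x points from the bar side towards the hinge side. It stands with the hinge side away from the robot, turned at most 17 degrees.
- lid_angle (a joint): Angle of the tank's lid in rad: 0 closed (level), growing as its front edge (the one towards the robot) rises; stop at 1.9. The hinge is free and unsprung: the lid (186 x 226 x 6 mm, 0.28 to 0.56 kg with its bar) falls shut when let go.
- lid: The tank's lid, a bare steel plate with a black bar handle. Origin: on the hinge line, at the middle of the tank's hinge-side upper edge (tank frame x +90, y 0, z +100 mm). Its axes turn with it: y lies along the hinge line (tank y), -x points from the hinge across the lid to its front edge, z is its outward normal; the plate reaches from z 0 to 6 mm.
- lid_bar (a point): Middle of the lid's black round bar handle, parallel to the hinge line, 12 mm thick, 100 mm long between two 12 mm thick legs at its ends. In the lid's frame it lies at x -150, y 0, z +46 mm: 40 mm above the lid's top face, 34 mm free under the bar. Turns with the lid, axes as the lid's.
- can: Slim aluminium spray can with a white band, 54 mm across, clamped upright in a round dark foot 84 mm across and 12 mm thick fixed to the bench, at the tank's left (+y) end. 175 mm tall with its cap. Origin: centre of the foot's underside, z up. A thin straw, look only, points from the cap to the hinge.
- nozzle_top (a point): Centre of the flat top of the can's white nozzle cap (30 mm across), 175 mm above the bench when up; moves down with the cap.
- nozzle (a joint): How far the nozzle cap is pressed straight down, in m: 0 up, 0.006 fully down. A spring pushes it back up: 1.5 N to start, 4.5 N at the bottom.
- jar: Small closed glass jar, 52 mm across and 65 mm tall, standing loose on the bench. Origin: centre of its underside. Bystander.
- pulley: Steel pulley, 68 mm across and 34 mm high with its hub, lying flat and loose on the bench. Origin: centre of its underside. Bystander.
- wrench: Steel wrench, 140 mm long, lying loose on the bench. Origin: its middle on the underside, x along its length. Bystander.

How it is judged:
By the outcome, as a careful person would: the job done as asked, in the order asked, and still so for the second after the job is handed in, while the arm keeps its last pose, push and grip.
It also fails if it takes over 43 s, if anything falls off the work surface, if the arm or the gripper's body presses on something with over 40 N, if the wrist force passes 120 N, or if a joint passes its speed limit or range.

## Working session

There is one attempt and no reset: what is moved stays moved. The work goes in short steps, Python scripts to look and compute and a tool call to move; the robot and the scene stay as the last step left them, time stands still between calls to the robot, and variables do not carry over. Pictures are saved under pics/ and viewed, at most 10 in all, crops included, and the job is handed in when it is done.

Besides the shell and the picture viewer there is one more tool, called after "Request:" in YAML: its name, and indented under it one key for each argument. send_rows: Moves the arm, as the interface text tells. Its arguments: {"type":"object","properties":{"targets":{"type":"array","items":{"type":"number"}},"newtons":{"type":"number"}},"required":["targets"]}

```bash
ls; mkdir -p pics; cat > h.py <<'E'
import numpy as np, cv2
from workcell import arm, cams, job
def snap(n):
    s=cams.snapshot(n); return s
def world(s):
    K=s["camera_matrix"]; d=s["depth"]; h,w=d.shape
    u,v=np.meshgrid(np.arange(w),np.arange(h))
    P=np.stack([(u-K[0,2])/K[0,0]*d,(v-K[1,2])/K[1,1]*d,d],-1)
    R=cv2.Rodrigues(np.array(s["rvec"],float))[0]; t=np.array(s["tvec"],float).ravel()
    W=(P-t)@R; W[d==0]=np.nan
    return W
E
python3 - <<'E'
from h import *
for n in ["top","scene"]:
    s=snap(n); cv2.imwrite(f"pics/{n}1.png",s["color"]); np.savez(f"{n}1.npz",**s)
    W=world(s); z=W[...,2]
    print(n,np.nanmin(W.reshape(-1,3),0),np.nanmax(W.reshape(-1,3),0))
print(arm.read_state())
E
```

```text
pics
top [ 0.10330137 -1.19793278 -0.76234738] [1.52828318 0.58784932 0.31596638]
scene [-1.99853156 -0.92614289 -0.77205961] [1.12367174 1.91219673 0.36692009]
{'t': 0.1, 'joint_positions': array([-7.82842620e+01,  2.16584319e+01,  4.56941714e+00,  7.30188911e+01,
       -2.07683472e-03,  8.36801974e+01]), 'qvel': array([ 0.0406737 , -0.11543914,  0.14629877, -0.026857  , -0.0496079 ,
        0.03742213]), 'effort': array([ 1.62226170e-03, -4.64694500e+01,  2.70582426e+01,  1.20697694e-02,
       -1.69118539e-04, -1.12334547e-05]), 'position': array([ 0.17789481, -0.54615404,  0.23043922]), 'tcp_rot': array([[ 9.50864675e-01,  3.09606517e-01, -4.17910626e-04],
       [ 3.09606751e-01, -9.50862916e-01,  1.83671619e-03],
       [ 1.71283584e-04, -1.87585649e-03, -9.99998226e-01]]), 'wrist_force': array([-0.21333419,  0.03053265,  0.07682949]), 'wrist_torque': array([0.00117652, 0.04273154, 0.03226956]), 'gripper_force': 0.0, 'width': 0.08544142151613168}
```

View pics/top1.png

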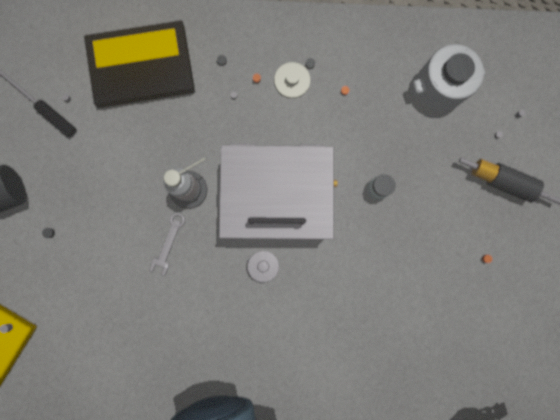

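View pics/scene1.png

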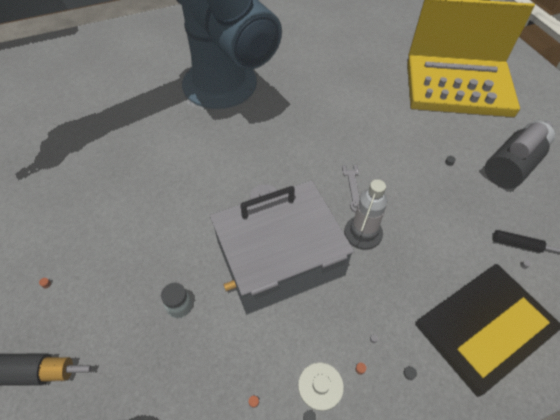

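Top view: the cap is at (173,178), the lid spans (220–333, 147–238), the bar lies around (277,221), the pulley is at (263,266), the jar at (381,187) and the wrench at (168,245). The scene view agrees. Next I measure the lid, bar and cap.

```bash
python3 - <<'E'
from h import *
for n in ["top","scene"]:
    s=dict(np.load(n+"1.npz")); W=world(s); z=W[...,2]; x=W[...,0]; y=W[...,1]
    roi=np.zeros(z.shape,bool)
    if n=="top": roi[130:250,150:345]=1
    else: roi[170:300,205:395]=1
    lid=roi&(z>.098)&(z<.114)
    m=lid.astype(np.uint8); k,lab,st,c=cv2.connectedComponentsWithStats(m); i=1+np.argmax(st[1:,4])
    p=W[lab==i]; r=cv2.minAreaRect(p[:,:2].astype(np.float32)); print(n,"lid",r,np.median(p[:,2]),len(p))
    print(cv2.boxPoints(r).round(3).tolist())
    c0=np.array(r[0])
    bar=roi&(z>.135)&(z<.165)&(np.hypot(x-c0[0],y-c0[1])<.11)
    b=W[bar]; r=cv2.minAreaRect(b[:,:2].astype(np.float32)); print("bar",r,b[:,2].max(),np.median(b[:,2]),len(b)); 
    cap=roi&(z>.168)&(z<.185); q=W[cap]
    print("cap",q.mean(0),np.ptp(q,axis=0),len(q), cv2.minEnclosingCircle(q[:,:2].astype(np.float32)))
    col=s["color"]
    print(col[cap].mean(0))
    pl=np.zeros(z.shape,bool)
    if n=="top":
        for nm,(a,b_,c_,d_) in dict(pul=(248,285,245,282),jar=(172,205,365,398),wr=(214,275,150,188)).items():
            pp=W[a:b_,c_:d_].reshape(-1,3); pp=pp[pp[:,2]>(.004)]
            print(nm,pp.min(0),pp.max(0))
E
```

```text
top lid ((0.595352828502655, -0.05024184286594391), (0.1900617480278015, 0.22442367672920227), 0.9773522019386292) 0.10714486499961128 10145
[[0.49799999594688416, 0.05999999865889549], [0.5019999742507935, -0.164000004529953], [0.6919999718666077, -0.16099999845027924], [0.6880000233650208, 0.06400000303983688]]
bar ((0.5326708555221558, -0.05209241062402725), (0.011412796564400196, 0.11139499396085739), 1.453533411026001) 0.15659863967522142 0.15197763249500051 358
cap [0.60396671 0.14219742 0.17516867] [0.02950166 0.02906409 0.0110117 ] 210 ((0.6045070886611938, 0.14291799068450928), 0.014902417548000813)
[169.3952381  180.25238095 180.63809524]
pul [ 0.40040478 -0.06691815  0.00402729] [0.47980893 0.01247563 0.03961983]
jar [ 0.58633297 -0.3215713   0.00402647] [ 0.65655043 -0.24994825  0.07023827]
wr [0.41725327 0.13952565 0.00401016] [0.54925863 0.22240214 0.01302201]
scene lid ((0.5957592725753784, -0.051542945206165314), (0.19235895574092865, 0.22608071565628052), 0.878492534160614) 0.10618575638237114 9504
[[0.49799999594688416, 0.05999999865889549], [0.5009999871253967, -0.16599999368190765], [0.6940000057220459, -0.16300000250339508], [0.6899999976158142, 0.06300000101327896]]
bar ((0.5338597893714905, -0.05279289931058884), (0.013731634244322777, 0.11082049459218979), 0.8125068545341492) 0.15425401156719384 0.15017928352509877 381
cap [0.60666376 0.14097936 0.17399998] [0.02943587 0.02965049 0.00901985] 181 ((0.6052193641662598, 0.14200569689273834), 0.015384279191493988)
[166.35359116 178.8839779  178.43093923]
```

Request:
send_rows:
  targets: [0, 0, 0, 0, 0, -7, 0, 0, 0, 0, 0, 0, -7, 0, 0, 0, 0, 0, 0, -7, 0, 0, 0, 0, 0, 0, -7, 0, 0, 0, 0, 0, 0, -7, 0]
  newtons: 40

```text
t: 0.52
position: [0.178, -0.5464, 0.2307]
tcp_rot: [[0.596, 0.803, -0.0], [0.803, -0.596, 0.001], [0.001, -0.001, -1.0]]
wrist_force: [-0.1, -0.5, 0.1]
width: 0.0255
gripper_force: 0.0
```

Request:
send_rows:
  targets: [0, 0, 0, 0, 0, -7, 0, 0, 0, 0, 0, 0, -7, 0, 0, 0, 0, 0, 0, -7, 0, 0, 0, 0, 0, 0, -7, 0, 0, 0, 0, 0, 0, -7, 0]

```text
t: 0.93
position: [0.178, -0.5464, 0.2307]
tcp_rot: [[0.028, 1.0, -0.0], [1.0, -0.028, 0.001], [0.001, -0.0, -1.0]]
wrist_force: [-0.3, 0.8, 0.1]
width: -0.0001
gripper_force: 0.0
```

Request:
send_rows:
  targets: [0, 0, 0, 0, 0, -2.9, 0, 10, 6, 0, 0, 0, 0, 0, 25, 16, 0, 0, 0, 0, 0, 32, 20, 0, 0, 0, 0, 0, 32, 20, 0, 0, 0, 0, 0]

```text
t: 1.35
position: [0.2388, -0.445, 0.2307]
tcp_rot: [[-0.013, 1.0, 0.0], [1.0, 0.013, 0.001], [0.001, 0.0, -1.0]]
wrist_force: [0.2, -0.2, 0.4]
width: 0.0002
gripper_force: 0.0
```

Request:
send_rows:
  targets: [33, 21, 0, 0, 0, 0, 0, 33, 21, 0, 0, 0, 0, 0, 33, 21, 0, 0, 0, 0, 0, 33, 21, 0, 0, 0, 0, 0, 33, 21, 0, 0, 0, 0, 0]

```text
t: 1.77
position: [0.341, -0.2773, 0.2311]
tcp_rot: [[-0.014, 1.0, -0.0], [1.0, 0.014, 0.001], [0.001, -0.0, -1.0]]
wrist_force: [0.7, 0.1, 0.3]
width: 0.0001
gripper_force: 0.0
```

Request:
send_rows:
  targets: [33, 21, 0, 0, 0, 0, 0, 33, 21, 0, 0, 0, 0, 0, 33, 21, 0, 0, 0, 0, 0, 33, 21, 0, 0, 0, 0, 0, 33, 21, 0, 0, 0, 0, 0]

```text
t: 2.18
position: [0.4429, -0.1107, 0.2312]
tcp_rot: [[-0.015, 1.0, -0.0], [1.0, 0.015, 0.0], [0.0, -0.0, -1.0]]
wrist_force: [0.5, -0.3, 0.6]
width: 0.0002
gripper_force: 0.0
```

Request:
send_rows:
  targets: [33, 21, 0, 0, 0, 0, 0, 33, 21, 0, 0, 0, 0, 0, 33, 21, 0, 0, 0, 0, 0, 33, 21, 0, 0, 0, 0, 0, 33, 21, 0, 0, 0, 0, 0]

```text
t: 2.6
position: [0.545, 0.0559, 0.2311]
tcp_rot: [[-0.015, 1.0, -0.001], [1.0, 0.015, 0.0], [0.0, -0.001, -1.0]]
wrist_force: [0.7, -1.1, 0.9]
width: 0.0001
gripper_force: 0.0
```

Request:
send_rows:
  targets: [30, 20, 0, 0, 0, 0, 0, 20, 13, 0, 0, 0, 0, 0, 8, 6, 0, 0, 0, 0, 0, 0, 0, 0, 0, 0, 0, 0, 0, 0, 0, 0, 0, 0, 0]

```text
t: 3.02
position: [0.5825, 0.1118, 0.2309]
tcp_rot: [[-0.016, 1.0, -0.001], [1.0, 0.016, -0.001], [-0.001, -0.001, -1.0]]
wrist_force: [-0.6, 0.1, -0.3]
width: -0.0001
gripper_force: 0.0
```

Request:
send_rows:
  targets: [15, 11.5, 0, 0, 0, 0, 0, 15, 11.5, 0, 0, 0, 0, 0, 0, 0, 15, 0, 0, 0, 0, 0, 0, 20, 0, 0, 0, 0, 0, 0, 5, 0, 0, 0, 0]

```text
t: 3.43
position: [0.6037, 0.1405, 0.1887]
tcp_rot: [[-0.014, 1.0, -0.005], [1.0, 0.014, -0.001], [-0.001, -0.005, -1.0]]
wrist_force: [-0.1, 0.2, -1.0]
width: -0.0002
gripper_force: 0.0
```

```bash
python3 - <<'E'
from h import *
st=arm.read_state(); print(st["position"],st["wrist_force"])
a=snap("scene"); b=snap("top")
i1=cv2.resize(a["color"][130:270,290:450],None,fx=2.5,fy=2.5); i2=cv2.resize(b["color"][110:250,110:270],None,fx=2.5,fy=2.5)
cv2.imwrite("pics/cap.png",np.hstack([i1,i2]))
E
```

```text
[0.60366873 0.14048807 0.18870625] [-0.12780121  0.23254332 -0.9539354 ]
```

View pics/cap.png

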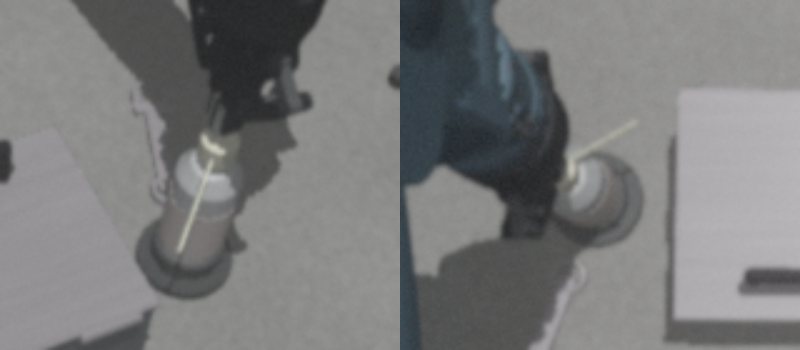

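The closed fingertips hang right above the white cap (left crop, about (215,140)), so I press down in small steps.

Request:
send_rows:
  targets: [1, 1, 3, 0, 0, 0, 0, 0, 0, 3, 0, 0, 0, 0, 0, 0, 2, 0, 0, 0, 0, 0, 0, 0, 0, 0, 0, 0, 0, 0, 0, 0, 0, 0, 0]

```text
t: 3.95
position: [0.607, 0.1433, 0.1836]
tcp_rot: [[-0.016, 1.0, 0.0], [1.0, 0.016, -0.0], [-0.0, 0.0, -1.0]]
wrist_force: [-0.2, -0.2, -0.5]
width: 0.0002
gripper_force: 0.0
```

Request:
send_rows:
  targets: [0, 0, 1, 0, 0, 0, 0, 0, 0, 1, 0, 0, 0, 0, 0, 0, 1, 0, 0, 0, 0, 0, 0, 0, 0, 0, 0, 0, 0, 0, 0, 0, 0, 0, 0]

```text
t: 4.37
position: [0.6068, 0.1433, 0.1802]
tcp_rot: [[-0.016, 1.0, -0.0], [1.0, 0.016, -0.0], [-0.0, -0.0, -1.0]]
wrist_force: [-0.1, -0.3, -0.9]
width: -0.0001
gripper_force: 0.0
```

Request:
send_rows:
  targets: [-1, -2, 2, 0, 0, 0, 0, 0, 0, 2, 0, 0, 0, 0, 0, 0, 2, 0, 0, 0, 0, 0, 0, 2, 0, 0, 0, 0, 0, 0, 0, 0, 0, 0, 0]

```text
t: 4.78
position: [0.6047, 0.1422, 0.1721]
tcp_rot: [[-0.016, 1.0, -0.0], [1.0, 0.016, -0.0], [-0.0, -0.0, -1.0]]
wrist_force: [-1.3, -0.4, 2.8]
width: -0.0002
gripper_force: 1.4
```

Request:
send_rows:
  targets: [0, 0, 1, 0, 0, 0, 0, 0, 0, 1, 0, 0, 0, 0, 0, 0, 1, 0, 0, 0, 0, 0, 0, 0, 0, 0, 0, 0, 0, 0, 0, 0, 0, 0, 0]

```text
t: 5.2
position: [0.6047, 0.1422, 0.1694]
tcp_rot: [[-0.016, 1.0, -0.0], [1.0, 0.016, -0.0], [-0.0, -0.0, -1.0]]
wrist_force: [-2.0, -0.4, 4.3]
width: 0.0
gripper_force: 2.1
```

Request:
send_rows:
  targets: [0, 0, 0.5, 0, 0, 0, 0, 0, 0, 0.5, 0, 0, 0, 0, 0, 0, 0.5, 0, 0, 0, 0, 0, 0, 0, 0, 0, 0, 0, 0, 0, 0, 0, 0, 0, 0]

```text
t: 5.62
position: [0.6048, 0.1422, 0.169]
tcp_rot: [[-0.016, 1.0, 0.001], [1.0, 0.016, -0.0], [-0.0, 0.001, -1.0]]
wrist_force: [-4.0, -0.8, 9.7]
width: -0.0
gripper_force: 4.8
```

Request:
send_rows:
  targets: [0, 0, 0.5, 0, 0, 0, 0, 0, 0, 0, 0, 0, 0, 0, 0, 0, 0, 0, 0, 0, 0, 0, 0, -3, 0, 0, 0, 0, 0, 0, -10, 0, 0, 0, 0]

```text
t: 6.03
position: [0.6045, 0.1423, 0.1793]
tcp_rot: [[-0.016, 1.0, -0.001], [1.0, 0.016, -0.0], [-0.0, -0.001, -1.0]]
wrist_force: [0.7, 0.8, -0.6]
width: -0.0002
gripper_force: 0.0
```

Request:
send_rows:
  targets: [0, 0, -15, 0, 0, 0, 0, 0, 0, -20, 0, 0, 0, 0, 0, 0, -15, 0, 0, 0, 0, 0, 0, 0, 0, 0, 0, 85, 0, 0, 0, 0, 0, 0, 85]

```text
t: 6.45
position: [0.6059, 0.1425, 0.2309]
tcp_rot: [[-0.016, 1.0, 0.002], [1.0, 0.016, 0.0], [0.0, 0.002, -1.0]]
wrist_force: [0.3, 0.6, 0.5]
width: 0.023
gripper_force: 0.0
```

```bash
python3 - <<'E'
from h import *
st=arm.read_state(); print(st["position"],st["wrist_force"])
for n in ("scene","top"):
    s=snap(n); W=world(s); x,y,z=W[...,0],W[...,1],W[...,2]
    m=(np.hypot(x-.605,y-.142)<.013)&(z>.160)&(z<.19); print(n,"cap z",np.median(z[m]) if m.any() else None,m.sum())
    m=(np.hypot(x-.534,y+.052)<.07)&(z>.135)&(z<.165); b=W[m]
    print("bar",cv2.minAreaRect(b[:,:2].astype(np.float32)),len(b))
E
```

```text
[0.60586633 0.14251036 0.23087264] [0.2881092  0.60302313 0.45356187]
scene cap z 0.17462491834519703 133
bar ((0.5337165594100952, -0.05327928066253662), (0.013447776436805725, 0.11051178723573685), 1.5417624711990356) 381
top cap z 0.175483842633547 128
bar ((0.5327510237693787, -0.05214719474315643), (0.011597946286201477, 0.11137198656797409), 1.2354987859725952) 359
```

Request:
send_rows:
  targets: [-20, -8, 0, 0, 0, 0, 85, -35, -14, 0, 0, 0, 0, 85, -38, -15, 0, 0, 0, 0, 85, -38, -15, 0, 0, 0, 0, 85, -35, -14, 0, 0, 0, 0, 85]

```text
t: 6.97
position: [0.5397, -0.0262, 0.2286]
tcp_rot: [[-0.017, 1.0, -0.003], [1.0, 0.017, 0.0], [0.0, -0.003, -1.0]]
wrist_force: [0.5, -0.4, 0.4]
width: 0.085
gripper_force: 0.0
```

Request:
send_rows:
  targets: [-20, -7, 0, 0, 0, 0, 85, -8, -2.6, 0, 0, 0, 0, 85, 0, 0, 0, 0, 0, 0, 85, 0, 0, 0, 0, 0, 0, 85, 0, 0, 0, 0, 0, 0, 85]

```text
t: 7.38
position: [0.5326, -0.0518, 0.2298]
tcp_rot: [[-0.018, 1.0, -0.001], [1.0, 0.018, 0.001], [0.001, -0.001, -1.0]]
wrist_force: [0.4, -0.0, 0.6]
width: 0.0848
gripper_force: 0.0
```

Request:
send_rows:
  targets: [0, 1, 15, 0, 0, 0, 85, 0, 0, 28, 0, 0, 0, 85, 0, 0, 28, 0, 0, 0, 85, 0, 0, 20, 0, 0, 0, 85, 0, 0, 10, 0, 0, 0, 85]

```text
t: 7.8
position: [0.5319, -0.0509, 0.1261]
tcp_rot: [[-0.019, 1.0, -0.004], [1.0, 0.019, 0.001], [0.001, -0.004, -1.0]]
wrist_force: [-0.3, 0.2, 0.3]
width: 0.0852
gripper_force: 0.0
```

Request:
send_rows:
  targets: [0, 0, 1, 0, 0, 0, 85, 0, 0, 0, 0, 0, 0, 60, 0, 0, 0, 0, 0, 0, 40, 0, 0, 0, 0, 0, 0, 20, 0, 0, 0, 0, 0, 0, 20]

```text
t: 8.22
position: [0.5347, -0.0531, 0.1298]
tcp_rot: [[-0.016, 1.0, 0.003], [1.0, 0.016, -0.001], [-0.001, 0.003, -1.0]]
wrist_force: [0.0, 0.3, 0.1]
width: 0.0384
gripper_force: 0.0
```

Request:
send_rows:
  targets: [0, 0, 0, 0, 0, 0, 0, 0, 0, 0, 0, 0, 0, 0, 0, 0, 0, 0, 0, 0, 0, 0, 0, 0, 0, 0, 0, 0, 0, 0, 0, 0, 0, 0, 0]
  newtons: 40

```text
t: 8.63
position: [0.5323, -0.0531, 0.1289]
tcp_rot: [[-0.016, 1.0, -0.002], [1.0, 0.016, -0.001], [-0.001, -0.002, -1.0]]
wrist_force: [-4.0, -0.5, 6.2]
width: 0.0106
gripper_force: 39.2
```

Request:
send_rows:
  targets: [0, 2.6, -7.8, 0, 0, 0, 0, 0, 3, -7.6, 0, 0, 0, 0, 0, 3.4, -7.5, 0, 0, 0, 0, 0, 3.8, -7.3, 0, 0, 0, 0, 0, 4.2, -7.1, 0, 0, 0, 0]
  newtons: 50

```text
t: 9.05
position: [0.5481, -0.0528, 0.1656]
tcp_rot: [[-0.016, 1.0, -0.005], [1.0, 0.016, -0.001], [-0.001, -0.006, -1.0]]
wrist_force: [-7.0, -1.8, -0.3]
width: 0.0105
gripper_force: 48.7
```

Request:
send_rows:
  targets: [0, 4.5, -6.8, 0, 0, 0, 0, 0, 4.9, -6.6, 0, 0, 0, 0, 0, 5.2, -6.3, 0, 0, 0, 0, 0, 5.6, -6.1, 0, 0, 0, 0, 0, 5.9, -5.7, 0, 0, 0, 0]

```text
t: 9.47
position: [0.5727, -0.0523, 0.1979]
tcp_rot: [[-0.016, 1.0, -0.008], [1.0, 0.016, -0.001], [-0.001, -0.008, -1.0]]
wrist_force: [-13.3, -0.8, 5.9]
width: 0.0099
gripper_force: 48.7
```

Request:
send_rows:
  targets: [0, 6.2, -5.4, 0, 0, 0, 0, 0, 6.4, -5.1, 0, 0, 0, 0, 0, 6.7, -4.7, 0, 0, 0, 0, 0, 7, -4.4, 0, 0, 0, 0, 0, 7.1, -4, 0, 0, 0, 0]

```text
t: 9.88
position: [0.6079, -0.0517, 0.224]
tcp_rot: [[-0.016, 1.0, -0.002], [1.0, 0.016, -0.001], [-0.001, -0.002, -1.0]]
wrist_force: [-5.7, -1.3, 6.9]
width: 0.0103
gripper_force: 50.9
```

Request:
send_rows:
  targets: [0, 0, 0, 0, 0, 0, 0, 0, 0, 0, 0, 0, 0, 0, 0, 0, 0, 0, 0, 0, 0, 0, 0, 0, 0, 0, 0, 0, 0, 0, 0, 0, 0, 0, 0]

```text
t: 10.3
position: [0.6095, -0.0517, 0.2246]
tcp_rot: [[-0.016, 1.0, 0.002], [1.0, 0.016, -0.001], [-0.001, 0.002, -1.0]]
wrist_force: [-9.9, -0.4, 14.0]
width: 0.0101
gripper_force: 51.6
```

```bash
cat > m.py <<'E'
from h import *
import sys
st=arm.read_state(); print(st["t"],st["position"],st["wrist_force"],st["width"],st["gripper_force"])
im=[]
for n in ("scene","top"):
    s=snap(n); W=world(s); im.append(s["color"])
    # points in tank frame about the hinge (0.686,-0.05,0.1), yaw 0.95deg
    c,si=np.cos(np.radians(.95)),np.sin(np.radians(.95)); Q=W-[.686,-.05,.1]
    X=c*Q[...,0]+si*Q[...,1]; Y=-si*Q[...,0]+c*Q[...,1]; Z=Q[...,2]
    lid=(abs(Y)<.108)&(abs(Y)>.065)&(Z>.015)&(X<-.005)&(X>-.19)&(np.hypot(X,Z)<.2)
    p=np.c_[X[lid],Z[lid]]
    if len(p)>50:
        vx,vz,x0,z0=cv2.fitLine(p.astype(np.float32),cv2.DIST_HUBER,0,.001,.001).ravel()
        print(n,len(p),"lid angle",np.degrees(np.arctan2(-vz*np.sign(vx),abs(vx))))
    else: print(n,len(p))
cv2.imwrite(f"pics/{sys.argv[1]}.png",cv2.resize(np.hstack(im),(800,300)))
E
python3 m.py lift
```

```text
10.3 [ 0.60951345 -0.05168809  0.22456768] [-9.86216734 -0.40402598 13.95809938] 0.010086855885036177 51.649460792541504
scene 4362 lid angle 45.196476
top 276 lid angle 44.97945
```

View pics/lift.png

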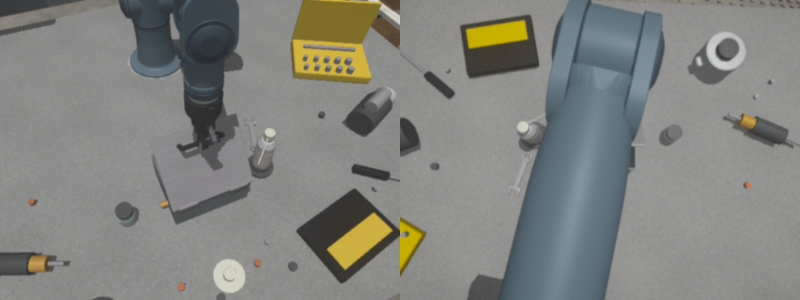

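The picture shows the gripper holding the bar with the lid raised. Both depth fits give about 45°, and the cap is up. I'll relieve the slight radial preload, then check that it stays still.

Request:
send_rows:
  targets: [0, -0.3, -0.6, 0, 0, 0, 0, 0, -0.2, -0.4, 0, 0, 0, 0, 0, 0, 0, 0, 0, 0, 0, 0, 0, 0, 0, 0, 0, 0, 0, 0, 0, 0, 0, 0, 0]

```text
t: 10.82
position: [0.6093, -0.0517, 0.2245]
tcp_rot: [[-0.016, 1.0, 0.001], [1.0, 0.016, -0.001], [-0.001, 0.001, -1.0]]
wrist_force: [-7.9, -0.4, 7.9]
width: 0.0102
gripper_force: 51.1
```

Request:
send_rows:
  targets: [0, 0, 0, 0, 0, 0, 0, 0, 0, 0, 0, 0, 0, 0, 0, 0, 0, 0, 0, 0, 0, 0, 0, 0, 0, 0, 0, 0, 0, 0, 0, 0, 0, 0, 0]

```text
t: 11.23
position: [0.6093, -0.0517, 0.2245]
tcp_rot: [[-0.016, 1.0, 0.002], [1.0, 0.016, -0.001], [-0.001, 0.002, -1.0]]
wrist_force: [-7.8, 0.3, 8.1]
width: 0.01
gripper_force: 51.1
```

```bash
python3 m.py fin; python3 -c "
from h import *
s=arm.read_state(); print(s['t'],s['position'],s['qvel'])"
```

```text
11.2333 [ 0.60930974 -0.051678    0.22452994] [-7.75636918  0.29913934  8.10490691] 0.009972314306985983 51.09647333621979
scene 4363 lid angle 45.18734
top 271 lid angle 44.405468
11.3333 [ 0.60930773 -0.05166918  0.22451227] [ 0.03642355 -0.05063627 -0.00240061 -0.00542595  0.08492923  0.15273093]
```

Still and steady at 45°.

```bash
python3 -c "
from workcell import job
print(job.job_done())"
```

```text
the job is handed in; nothing more can be done
None
```

I pressed the nozzle cap to its stop and it sprang back up; the gripper is now holding the tank lid still at about 45° (camera fits gave 44.4–45.2°), and the job is handed in at about 11 s of the 43 s; the moves kept clear of the jar, pulley and wrench, though I didn't re-measure where they are.

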